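Square the soldering board into the bench stop

TASK

Push the ceramic soldering board along the bench into the inside corner of the wooden L-shaped stop, so that its far long edge and its left short edge sit flush against the two fences. Only push it: never lift or tip it, and go gently, so that the little clay crucible stays standing on it; do not touch the crucible. Leave the jar, the steel doming block and the hammer alone, and back away when the board is home.

Things in the scene. Friction and masses are not known exactly. Their poses are not given: they have to be found in the camera images.
- stop: L-shaped wooden stop screwed to the bench, fences 18 mm thick, 26 mm high. Origin: inside corner where the inner faces meet, at bench height. Long far fence: inner face on the plane x = 0 of the stop's frame, runs 220 mm from the corner to its -y. Short fence: inner face on y = 0, runs 140 mm to its -x (towards the robot). The board belongs at x < 0, y < 0. Turned up to 13 degrees.
- board: white ceramic slab with a grid of grey holes, 100 mm (its x) by 140 mm (its y) by 20 mm thick, 0.3 to 0.65 kg, loose and flat on the bench. Origin: centre of its underside. Starts clear of both fences, turned up to 15 degrees from the stop's axes. When home its centre is at x = -50 mm, y = -70 mm in the stop's frame, axes parallel to the stop's.
- crucible: small brown clay crucible, an open round cup 42 mm across and 26 mm high, about 40 g, standing loose near the middle of the soldering board. Origin: centre of its underside, z along its axis.
- jar: clear screw jar with a white cap, 60 mm across and 75 mm high, standing outside the stop, to the left of its short fence. Origin: centre of its underside. Leave alone.
- doming_block: steel doming cube, 50 mm each way, with round hollows, standing beyond the back fence. Origin: centre of its underside. Leave alone.
- hammer: hammer about 240 mm long lying on the bench to the right of the work, handle towards the robot. Origin: about its middle, on the bench. Leave alone.
Not all that is in view belongs to the job. Leave any purple or yellow look-alike of the crucible alone.

How it is judged:
By the outcome, as a careful person would: the job done as asked, in the order asked, and still so for the second after the job is handed in, with the robot touching nothing.
It also fails if it takes over 48 s, if anything falls off the work surface, if the arm or the gripper's body presses on something with over 40 N, if the wrist force passes 120 N, or if a joint passes its speed limit or range.

ROBOT

A 6-joint arm with a two-finger parallel gripper is mounted at the origin on the work surface. World frame = base frame: x ahead of the robot, y to its left, z up, the work surface at z = 0. Lengths are in m, angles in rad, forces in N, time in s.
With the tool pointing down it reaches from about 0.3 to 0.875 m from the base axis. Payload 6.4 kg.
Tool frame: the origin (TCP) lies midway between the tips of the shut fingers; the grasp point (between the pads) lies 19 mm behind it (ctrl.pinch_z is the distance from the TCP to the grasp point, in m); z points along the fingers, y is the line along which they close (so a half turn about z gives the same grasp; the last joint's range is limited). The gripper opens to 85 mm and grips with 20 to 120 N. Pads are 22 mm wide; open, the fingers measure 114 mm over their backs; the gripper's body (76 mm by 85 mm) begins 54 mm behind the grasp point. The pads swing forward as they close: fully open they stand 13 mm farther back than shut.
Start: joints at [0.984, 0.181, 1.607, -0, 1.354, -0.206], TCP at [0.214, 0.534, 0.2] pointing down, gripper open.
Joint ranges: [-2.99, 2.99], [-0.89, 2.07], [0.3, 2.58], [-1.14, 4.28], [0, 2.63], [-3.12, 3.12]. Speed limits (rad/s): [2.57, 2.57, 3.01, 3.14, 3.14, 3.14].

INTERFACE

Orientations are given as a unit quaternion [w, x, y, z].
In Python, from bench import ctrl gives the robot as it stands.
- The arm moves only by the tool apply_moves, never from a script. Its argument "moves" is a list of rows, each an object with "jaw": the opening, from 0 (shut) to 1 (fully open); "offset": the shift along the tool's x, y, z in mm, a list of three; "rot": the turn, a rotation vector about the tool's x, y, z in degrees, a list of three. In form: [{"jaw": jaw, "offset": [dx, dy, dz], "rot": [ax, ay, az]}, ...]. A call has exactly 5 rows; each row shifts and turns the commanded pose from where the row before left it, along the tool's axes as they then stand; what a row does not reach is not made up. A row lasts 1/8 s, in which the tool goes at most 62.5 mm and 10.7 degrees, less where a joint would pass 70% of its speed; a pose out of reach is approached as far as the arm can. A call is refused whole if a number of a shift passes 62.5 or a number of a turn 10.7, either way. A call with a gripper value outside its range is refused whole. The fingers move at their own pace and stop on an object; the grip force is fixed at half the most. Time passes only in rows, so rows that do not move let the fingers close, or fill a call up. It gives the time, the measured TCP pose, the force, the opening and the grip force at its end, in the units of the state.
- ctrl.get_obs(): the state, without advancing time (a new reading comes with each control period).
- ctrl.camera(name): name is "scene" or "top" or "wrist"; returns (picture, depth): 480x640x3 uint8, red, green, blue; 480x640 float32, m along the optical axis (not along the pixel's ray), 0 where there is no reading.
- ctrl.camera_params(name): a dict with "K" (3x3 intrinsics, pixels), "cam_to_world" (4x4, takes a point from camera to world coordinates); the wrist camera has in their place "mount" (4x4, takes a point from camera to tool coordinates, whose origin is the TCP and whose axes are the flange's). Camera axes: x right, y down, z forward; pixel columns grow to the right and rows downward; lengths in m; the calibration is good to about 2 mm. The wrist camera is an equidistant fisheye: a pixel r from the principal point sees the ray r / f radians off the axis. A picture is of the moment at which its call begins: read the wrist's pose just before it. camera_params takes no time and is no camera call.
- ctrl.hand_in(): hands the job in; it is judged then, once.
Trained networks look in the newest picture that a camera, given by its name, has taken for a name from the list of things; names that differ only in an ending like _2 or _b are one class to them, and where a whole thing is asked for, a point or a joint stands for the part that bears it (a point fixed in the world has none). Each returns a list of dicts, best first, with "score" (0 to 1); they miss things now and then, are a little off and sometimes report something else, mostly with a low value. They report only what shows in the picture. A call takes as long as a camera call. They do not tell look-alikes from the thing itself.
- ctrl.outline_of(camera, target): "region" (480x640 bool, what is visible of it) and "position" ([column, row] in pixels, amid what is visible of it).
The state is a dict: "time_s": time; "q": joint angles; "dq": joint speeds; "joint_efforts": joint torques, N m; "eef_pos": TCP position; "eef_rot": TCP orientation; "wrist_force": force on the tool from outside, world axes, zero at the start; "torque": the same for the moment, N m; "opening": opening from 0.0 (shut) to 1.0 (fully open); "grasp_force": force on a finger pad.
Only numpy, scipy, OpenCV 4.12 (cv2) and the standard library are available. Lean on these libraries where they do the work, as an engineer would, in place of code of your own. Each camera call takes 0.05 s, during which the arm holds its last target. There are 200 camera calls.

## Working session

There is one attempt and no reset: what is moved stays moved. The work goes in short steps, Python scripts to look and compute and a tool call to move; the robot and the scene stay as the last step left them, time stands still between calls to the robot, and variables do not carry over. Pictures are saved under pics/ and viewed, at most 10 in all, crops included, and the job is handed in when it is done.

Besides the shell and the picture viewer there is one more tool, called after ">>>" in YAML: its name, and indented under it one key for each argument. apply_moves: Moves the arm, as the interface text tells. Its arguments: {"type":"object","properties":{"moves":{"type":"array"}},"required":["moves"]}

```bash
mkdir -p pics; ls; cat > h.py <<'E'
import numpy as np, cv2
from bench import ctrl
from scipy.spatial.transform import Rotation as R
def cloud(name):
    im,d=ctrl.camera(name); p=ctrl.camera_params(name); K=np.array(p["K"]);T=np.array(p["cam_to_world"])
    v,u=np.mgrid[:480,:640]
    P=np.stack([(u-K[0,2])/K[0,0]*d,(v-K[1,2])/K[1,1]*d,d],-1)@T[:3,:3].T+T[:3,3]
    P[d==0]=np.nan
    return im,P
def save(im,n): cv2.imwrite(f"pics/{n}.png",im[:,:,::-1])
E
python3 - <<'E'
from h import *
for c in ["top","scene"]:
    im,P=cloud(c); save(im,c+"0")
    for t in ["stop","board","crucible","jar","doming_block","hammer"]:
        for o in ctrl.outline_of(c,t)[:3]:
            m=o["region"]; q=P[m]; q=q[~np.isnan(q[:,0])]
            print(c,t,round(o["score"],2),np.round(o["position"]),m.sum(),np.round(np.median(q,0),3),np.round(q.min(0),3),np.round(q.max(0),3))
print(ctrl.get_obs())
print(ctrl.camera_params("top"))
E
```

```text
pics
top stop 0.88 [232. 167.] 2877 [0.695 0.052 0.026] [ 0.564 -0.142 -0.002] [0.728 0.117 0.031]
top board 0.94 [290. 245.] 4096 [ 0.561 -0.051  0.021] [ 0.497 -0.135 -0.003] [0.626 0.023 0.048]
top crucible 0.87 [302. 239.] 443 [ 0.567 -0.075  0.032] [ 0.548 -0.096  0.022] [ 0.585 -0.055  0.051]
top crucible 0.87 [383. 258.] 391 [ 0.541 -0.216  0.01 ] [ 0.522 -0.232  0.003] [ 0.559 -0.194  0.03 ]
top crucible 0.87 [376. 178.] 422 [ 0.68  -0.206  0.013] [ 0.658 -0.224 -0.002] [ 0.698 -0.185  0.03 ]
top jar 0.79 [144. 175.] 1426 [0.672 0.18  0.074] [0.647 0.159 0.   ] [0.716 0.216 0.079]
top jar 0.59 [287. 245.] 4097 [ 0.561 -0.051  0.021] [ 0.498 -0.135 -0.002] [0.63  0.021 0.048]
top doming_block 0.79 [262. 135.] 1210 [ 0.752 -0.008  0.05 ] [ 0.722 -0.039 -0.003] [0.803 0.032 0.055]
top hammer 0.74 [503. 210.] 2626 [ 0.62  -0.429  0.025] [ 0.469 -0.509 -0.002] [ 0.716 -0.391  0.031]
scene stop 0.69 [389. 278.] 2072 [0.703 0.023 0.025] [ 0.562 -0.141 -0.002] [0.749 0.107 0.052]
scene board 0.9 [329. 246.] 2207 [ 0.58  -0.056  0.02 ] [ 0.496 -0.139 -0.001] [0.63  0.031 0.046]
scene 
[... 1022 characters left out ...]
382364, 0.20019315]), 'eef_rot': array([3.22929473e-06, 1.89243698e-01, 9.81930152e-01, 8.58605716e-07]), 'wrist_force': array([-0.84731139, -0.42664096,  0.01946353]), 'torque': array([ 0.01180609, -0.01495416,  0.00148217]), 'grasp_force': 0.0, 'opening': 1.0005229356793606}
{'K': array([[444.41535654,   0.        , 320.79929851],
       [  0.        , 444.41535654, 235.91163662],
       [  0.        ,   0.        ,   1.        ]]), 'cam_to_world': array([[-0.00279801, -0.99828099,  0.05854263,  0.53289418],
       [-0.99953089,  0.00100643, -0.03061015, -0.08404938],
       [ 0.03049861, -0.05860082, -0.9978155 ,  0.79588848],
       [ 0.        ,  0.        ,  0.        ,  1.        ]])}
```

View pics/top0.png

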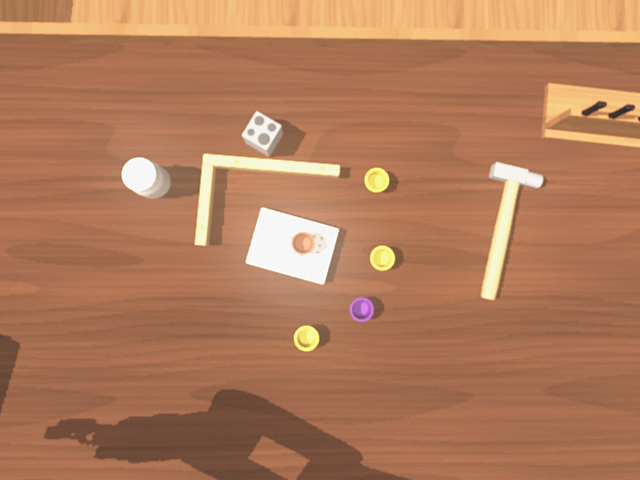

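```bash
cat > fit.py <<'E'
from h import *
from scipy.optimize import minimize
def measure(cam="top",verbose=True):
    im,P=cloud(cam)
    def top(name,lo,hi):
        r=[o for o in ctrl.outline_of(cam,name)]
        m=cv2.dilate(r[0]["region"].astype(np.uint8),np.ones((5,5)))>0
        z=P[...,2]; return P[m&(z>lo)&(z<hi)][:,:2]
    B=top("board",.012,.026)
    (c,s,a)=cv2.minAreaRect(B.astype(np.float32)*1000)
    # angle of board x axis near world x
    if s[0]>s[1]: a-=90; s=s[::-1]
    a=(a+90)%180-90
    S=top("stop",.018,.033)
    # L template: maximise points inside L region by soft cost
    def cost(p):
        t=p[2]; d=S-p[:2]; x=d[:,0]*np.cos(t)+d[:,1]*np.sin(t); y=-d[:,0]*np.sin(t)+d[:,1]*np.cos(t)
        def box(x0,x1,y0,y1): return np.hypot(np.maximum(0,np.maximum(x0-x,x-x1)),np.maximum(0,np.maximum(y0-y,y-y1)))
        e=np.minimum(box(0,.018,-.22,.018),box(-.14,.018,0,.018))
        return np.mean(np.minimum(e,.01)**2)*1e6
    best=min((minimize(cost,[.69+dx,.06+dy,t],method="Nelder-Mead",options=dict(xatol=1e-5,fatol=1e-6,maxiter=2000)) for t in (-.2,-.1,0,.1,.2) for dx in(-.02,.01) for dy in(-.01,.02)),key=lambda r:r.fun)
    return np.array(c)/1000,s,a,best.x,best.fun,len(S),im
if __name__=="__main__":
    for cam in ("top","scene"):
        c,s,a,st,f,n,im=measure(cam)
        print(cam,"board",c,s,a,"stop",st[:2],np.degrees(st[2]),f,n)
        Rm=R.from_euler('z',st[2]).as_matrix()[:2,:2]
        print(" board in stop mm",(Rm.T@(c-st[:2]))*1000,"rel deg",a-np.degrees(st[2]))
E
python3 fit.py; python3 -c "
import cv2
cv2.imwrite('pics/crop0.png',cv2.resize(cv2.imread('pics/top0.png')[120:300,170:410],None,fx=3,fy=3,interpolation=2))"
```

```text
top board [ 0.56274066 -0.05732449] (99.98400115966797, 139.87359619140625) -15.669883728027344 stop [0.70302764 0.08042897] -4.584172863745766 0.0009719825106838402 2404
 board in stop mm [-128.82844882 -148.52502056] rel deg -11.085710864281577
scene board [ 0.56201855 -0.05789513] (107.51457977294922, 140.60589599609375) -15.451629638671875 stop [0.70268479 0.0793517 ] -4.459499178618827 0.1311282649494579 1497
 board in stop mm [-129.56882727 -147.76873635] rel deg -10.992130460053048
```

View pics/crop0.png

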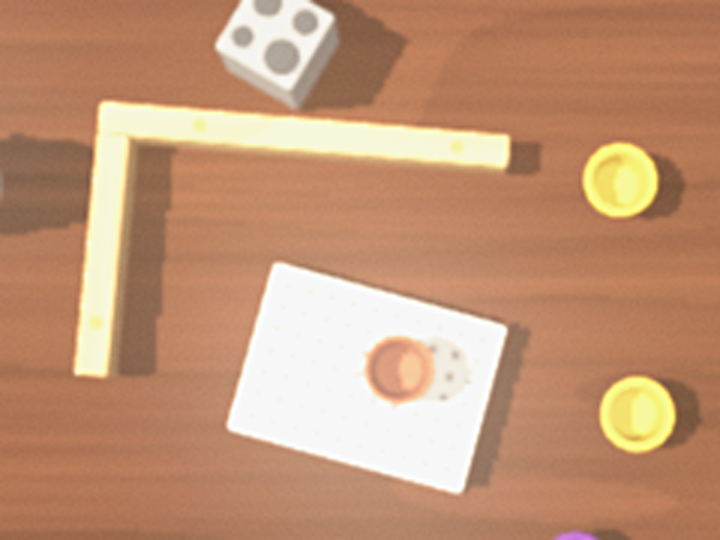

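The brown crucible at (302,242) stands on the white board at (292,245). The look-alikes to leave alone are yellow at (377,180), (383,258) and (306,338), and purple at (362,309). The crop confirms that the brown one is the right cup. The plan is to push the near edge with both fingers half open, turning as I go, and then push the right edge.

```bash
cat > go.py <<'E'
from h import *
import sys
# usage: go.py x y z yaw_of_tool_x(deg)
def info(tx,ty,tz,yaw):
    o=ctrl.get_obs(); q=o["eef_rot"]; r=R.from_quat([q[1],q[2],q[3],q[0]]); M=r.as_matrix()
    cur=np.degrees(np.arctan2(M[1,0],M[0,0]))
    d=np.array([tx,ty,tz])-o["eef_pos"]
    print("t",round(o["time_s"],2),"pos",np.round(o["eef_pos"],4),"toolx yaw",round(cur,2),"q",np.round(o["q"],2),"open",round(o["opening"],2),"F",np.round(o["wrist_force"],1))
    print("now tool mm",np.round(M.T@d*1000,1),"turn about tool z",round(-((yaw-cur+180)%360-180),2))
    c,s=np.cos(np.radians(yaw)),np.sin(np.radians(yaw)); N=np.array([[c,s,0],[s,-c,0],[0,0,-1]])
    print("after turn tool mm",np.round(N.T@d*1000,1))
info(*map(float,sys.argv[1:]))
E
python3 go.py .480 -.034 .1 -15.7;python3 go.py .480 -.034 .1 164.3
```

```text
t 1.0 pos [0.2137 0.5338 0.2002] toolx yaw 158.18 q [ 0.98  0.18  1.61 -0.    1.35 -0.21] open 1.0 F [-0.4  0.2  0.8]
now tool mm [-458.3 -428.2  100.2] turn about tool z 173.88
after turn tool mm [410.  474.6 100.2]
t 1.0 pos [0.2137 0.5338 0.2002] toolx yaw 158.18 q [ 0.98  0.18  1.61 -0.    1.35 -0.21] open 1.0 F [-0.4  0.2  0.8]
now tool mm [-458.3 -428.2  100.2] turn about tool z -6.12
after turn tool mm [-410.  -474.6  100.2]
```

>>> apply_moves:
  moves:
    - {"jaw":0.6,"offset":[0,0,0],"rot":[0,0,-6.1]}
    - {"jaw":0.6,"offset":[-36,-42,0],"rot":[0,0,0]}
    - {"jaw":0.6,"offset":[-36,-42,0],"rot":[0,0,0]}
    - {"jaw":0.6,"offset":[-36,-42,0],"rot":[0,0,0]}
    - {"jaw":0.6,"offset":[-36,-42,0],"rot":[0,0,0]}

```text
time_s: 1.62
eef_pos: [0.3073, 0.3317, 0.2004]
eef_rot: [0.0, 0.136, 0.991, 0.0]
wrist_force: [1.1, 0.1, -0.3]
opening: 0.604
grasp_force: 0.0
```

>>> apply_moves:
  moves:
    - {"jaw":0.6,"offset":[-36,-42,0],"rot":[0,0,0]}
    - {"jaw":0.6,"offset":[-36,-42,0],"rot":[0,0,0]}
    - {"jaw":0.6,"offset":[-36,-42,0],"rot":[0,0,0]}
    - {"jaw":0.6,"offset":[-36,-42,0],"rot":[0,0,0]}
    - {"jaw":0.6,"offset":[-36,-42,0],"rot":[0,0,0]}

```text
time_s: 2.25
eef_pos: [0.4239, 0.0804, 0.2006]
eef_rot: [0.001, 0.137, 0.991, 0.0]
wrist_force: [-0.2, -0.1, 0.2]
opening: 0.599
grasp_force: 0.0
```

```bash
python3 go.py .480 -.034 .002 164.3
```

```text
t 2.25 pos [0.4239 0.0804 0.2006] toolx yaw 164.27 q [-0.09 -0.16  1.95  0.    1.35 -1.39] open 0.6 F [-0.2 -0.1  0.2]
now tool mm [-84.8 -95.  198.7] turn about tool z -0.03
after turn tool mm [-85.  -95.  198.6]
```

>>> apply_moves:
  moves:
    - {"jaw":0.6,"offset":[-40,-45,0],"rot":[0,0,0]}
    - {"jaw":0.6,"offset":[-45,-50,0],"rot":[0,0,0]}
    - {"jaw":0.6,"offset":[0,0,50],"rot":[0,0,0]}
    - {"jaw":0.6,"offset":[0,0,60],"rot":[0,0,0]}
    - {"jaw":0.6,"offset":[0,0,30],"rot":[0,0,0]}

```text
time_s: 2.88
eef_pos: [0.475, -0.0277, 0.0571]
eef_rot: [-0.002, 0.137, 0.991, 0.0]
wrist_force: [0.3, 0.3, 0.0]
opening: 0.602
grasp_force: 0.0
```

```bash
python3 go.py .480 -.034 .002 164.3
python3 - <<'E'
from h import *
im,P=cloud("scene");save(im,"s1")
cv2.imwrite("pics/s1c.png",cv2.resize(im[130:310,200:440,::-1],None,fx=3,fy=3,interpolation=2))
E
```

```text
t 2.88 pos [ 0.475  -0.0277  0.0571] toolx yaw 164.24 q [-0.31  0.15  1.96 -0.    1.03 -1.6 ] open 0.6 F [0.3 0.3 0. ]
now tool mm [-6.7 -4.7 55.1] turn about tool z -0.06
after turn tool mm [-6.5 -4.7 55.1]
```

View pics/s1c.png

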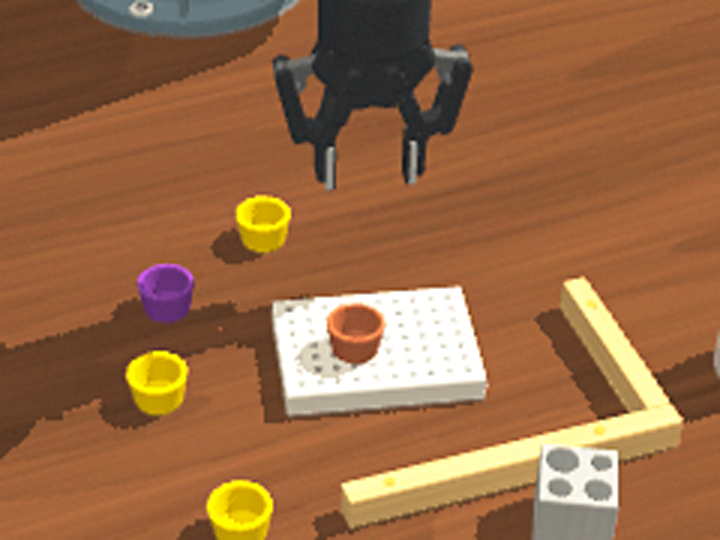

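>>> apply_moves:
  moves:
    - {"jaw":0.6,"offset":[0,-5,25],"rot":[0,0,0]}
    - {"jaw":0.6,"offset":[0,0,20],"rot":[0,0,0]}
    - {"jaw":0.6,"offset":[0,0,9],"rot":[0,0,0]}
    - {"jaw":0.6,"offset":[0,0,0],"rot":[0,0,0]}
    - {"jaw":0.6,"offset":[-8,0,0],"rot":[0,0,0]}

```text
time_s: 3.55
eef_pos: [0.4842, -0.0351, 0.0071]
eef_rot: [0.001, 0.137, 0.991, -0.0]
wrist_force: [0.5, 0.1, -0.9]
opening: 0.597
grasp_force: 0.0
```

>>> apply_moves:
  moves:
    - {"jaw":0.6,"offset":[-8,0,0],"rot":[0,0,0]}
    - {"jaw":0.6,"offset":[-5,0,0],"rot":[0,0,0]}
    - {"jaw":0.6,"offset":[-3,0,0],"rot":[0,0,0]}
    - {"jaw":0.6,"offset":[-3,0,0],"rot":[0,0,0]}
    - {"jaw":0.6,"offset":[-3,0,0],"rot":[0,0,0]}

```text
time_s: 4.18
eef_pos: [0.5047, -0.0409, 0.0061]
eef_rot: [-0.0, 0.137, 0.991, 0.0]
wrist_force: [-0.5, 0.4, 0.4]
opening: 0.601
grasp_force: 0.0
```

```bash
python3 go.py .5145 -.0438 .002 164.3
```

```text
t 4.17 pos [ 0.5047 -0.0409  0.0061] toolx yaw 164.29 q [-0.32  0.3   1.91 -0.    0.93 -1.61] open 0.6 F [-0.5  0.4  0.4]
now tool mm [-10.2  -0.1   4.1] turn about tool z -0.01
after turn tool mm [-10.2  -0.1   4.1]
```

>>> apply_moves:
  moves:
    - {"jaw":0.6,"offset":[-2,0,3],"rot":[0,0,0]}
    - {"jaw":0.6,"offset":[-3,0,0],"rot":[0,0,-0.5]}
    - {"jaw":0.6,"offset":[-4,0,0],"rot":[0,0,-0.9]}
    - {"jaw":0.6,"offset":[-4,0,0],"rot":[0,0,-0.9]}
    - {"jaw":0.6,"offset":[-4,0,0],"rot":[0,0,-0.9]}

```text
time_s: 4.8
eef_pos: [0.5215, -0.0454, 0.0033]
eef_rot: [0.0, 0.108, 0.994, -0.0]
wrist_force: [0.0, 0.8, -0.5]
opening: 0.603
grasp_force: 0.0
```

>>> apply_moves:
  moves:
    - {"jaw":0.6,"offset":[-4,0,0],"rot":[0,0,-0.9]}
    - {"jaw":0.6,"offset":[-4,0,0],"rot":[0,0,-0.9]}
    - {"jaw":0.6,"offset":[-4,0,0],"rot":[0,0,-0.9]}
    - {"jaw":0.6,"offset":[-4,0,0],"rot":[0,0,-0.9]}
    - {"jaw":0.6,"offset":[-4,0,0],"rot":[0,0,-0.9]}

```text
time_s: 5.42
eef_pos: [0.5409, -0.049, 0.0031]
eef_rot: [-0.0, 0.069, 0.998, 0.0]
wrist_force: [-1.2, 0.4, -0.1]
opening: 0.597
grasp_force: 0.1
```

```bash
python3 go.py .5145 -.0438 .002 175.4; python3 - <<'E'
from h import *
im,P=cloud("top");save(im,"t2")
cv2.imwrite("pics/t2c.png",cv2.resize(im[120:300,170:410,::-1],None,fx=3,fy=3,interpolation=2))
E
python3 fit.py
```

```text
t 5.42 pos [ 0.5409 -0.049   0.0031] toolx yaw 172.04 q [-0.31  0.38  1.81 -0.    0.95 -1.74] open 0.6 F [-1.2  0.4 -0.1]
now tool mm [26.9  1.5  1.2] turn about tool z -3.36
after turn tool mm [26.8  3.1  1.1]
top board [ 0.59229333 -0.1125735 ] (5.188502788543701, 14.23911190032959) 89.34712982177734 stop [0.70295863 0.08055083] -4.574403641536593 0.0014083522350233984 2230
 board in stop mm [ -94.91042064 -201.33511286] rel deg 93.92153346331393
scene board [ 0.56273535 -0.05814439] (105.02088165283203, 141.70062255859375) -16.739288330078125 stop [0.70256586 0.07942723] -4.480800003546371 0.1718703904831087 1483
 board in stop mm [-128.65533841 -148.07540324] rel deg -12.258488326531754
```

View pics/t2c.png

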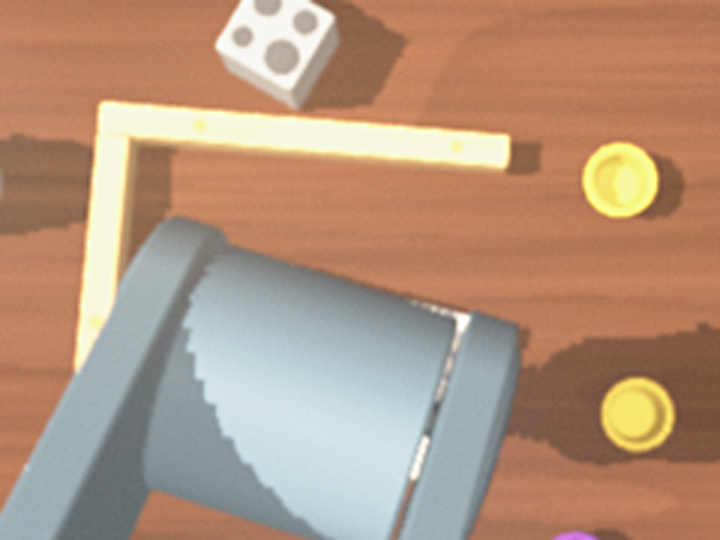

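```bash
python3 - <<'E'
from h import *
im,P=cloud("scene")
cv2.imwrite("pics/s2c.png",cv2.resize(im[170:320,230:430,::-1],None,fx=4,fy=4,interpolation=2))
E
```

```text
(no output)
```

View pics/s2c.png

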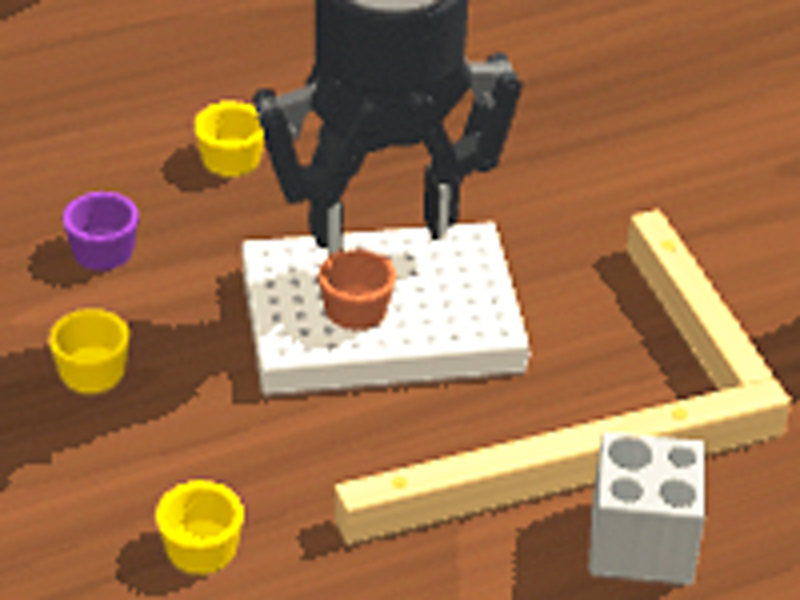

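The fingers slid over the board without touching it, because the tips sit higher than I expected. I'll back off and measure the tip height before going on.

>>> apply_moves:
  moves:
    - {"jaw":0.6,"offset":[15,0,0],"rot":[0,0,0]}
    - {"jaw":0.6,"offset":[20,0,0],"rot":[0,0,0]}
    - {"jaw":0.6,"offset":[15,0,0],"rot":[0,0,4]}
    - {"jaw":0.6,"offset":[10,0,0],"rot":[0,0,3.8]}
    - {"jaw":0.6,"offset":[0,0,0],"rot":[0,0,0]}

```text
time_s: 6.45
eef_pos: [0.4808, -0.0397, 0.0032]
eef_rot: [-0.0, 0.137, 0.991, 0.0]
wrist_force: [0.2, 0.5, -0.1]
opening: 0.606
grasp_force: 0.0
```

```bash
python3 go.py .5145 -.0438 .002 164.3; python3 - <<'E'
from h import *
im,P=cloud("scene")
o=ctrl.get_obs();p=o["eef_pos"]
m=(np.abs(P[...,0]-p[0])<.03)&(np.abs(P[...,1]-p[1])<.06)&(P[...,2]>.004)
v,u=np.where(m); Q=P[m]; i=np.argsort(Q[:,2])[:25]
for k in i[::2]: print(u[k],v[k],np.round(Q[k],3),im[v[k],u[k]])
print(np.histogram(Q[:,2],bins=np.arange(0,.08,.005)))
cv2.imwrite("pics/s3c.png",cv2.resize(im[150:300,230:430,::-1],None,fx=4,fy=4,interpolation=2))
E
python3 fit.py
```

```text
t 6.45 pos [ 0.4808 -0.0397  0.0032] toolx yaw 164.21 q [-0.33  0.26  1.97  0.    0.91 -1.62] open 0.61 F [ 0.2  0.5 -0.1]
now tool mm [-33.5   5.2   1.1] turn about tool z -0.09
after turn tool mm [-33.5   5.2   1.2]
296 228 [ 0.476 -0.09   0.004] [145  86  51]
294 222 [ 0.455 -0.087  0.004] [143  88  54]
326 223 [ 0.486 -0.021  0.004] [158  95  56]
290 223 [ 0.455 -0.097  0.004] [151  92  55]
314 226 [ 0.485 -0.051  0.005] [107  67  39]
307 220 [ 0.46  -0.057  0.005] [152  92  55]
311 224 [ 0.477 -0.054  0.005] [151  90  53]
334 212 [0.458 0.011 0.005] [151  87  51]
299 231 [ 0.502 -0.094  0.017] [223 214 190]
298 230 [ 0.498 -0.095  0.018] [216 202 182]
305 231 [ 0.508 -0.082  0.018] [224 216 191]
297 232 [ 0.504 -0.1    0.018] [186 178 158]
309 230 [ 0.509 -0.073  0.019] [226 217 193]
(array([12,  4,  0, 21, 16,  0,  0,  4, 12, 25, 27, 19, 27, 23, 27]), array([0.   , 0.005, 0.01 , 0.015, 0.02 , 0.025, 0.03 , 0.035, 0.04 ,
       0.045, 0.05 , 0.055, 0.06 , 0.065, 0.07 , 0.075]))
top board [ 0.56279846 -0.05726836] (100.05402374267578, 140.03070068359375) -15.630424499511719 stop [0.70284501 0.08058438] -4.526147574856435 0.0016981368614567452 2401
 board in stop mm [-128.73128182 -148.47447494] rel deg -11.104276924655284
scene board [ 0.56255554 -0.05785391] (105.16346740722656, 141.03504943847656) -15.385612487792969 stop [0.70256687 0.07967867] -4.4048654093385355 0.23496884675448523 1487
 board in stop mm [-129.03475549 -147.87973541] rel deg -10.980747078454433
```

View pics/s3c.png

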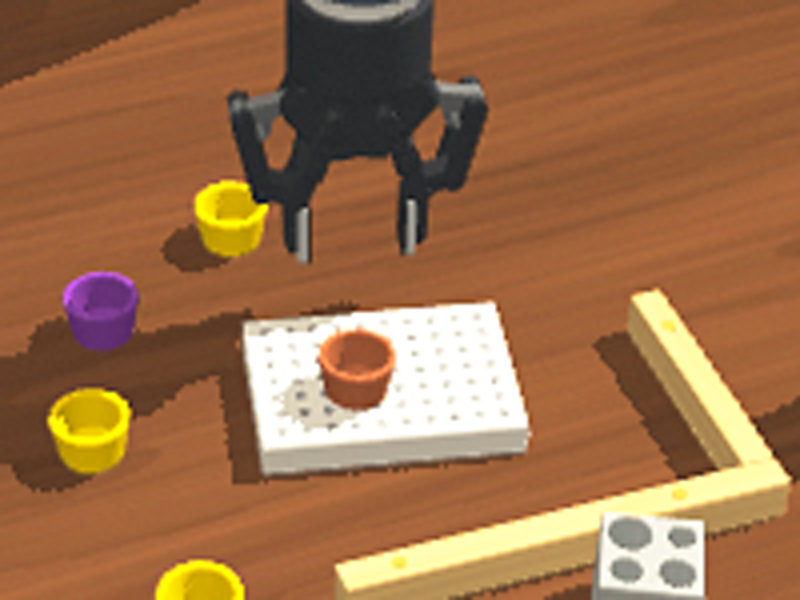

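```bash
python3 - <<'E'
from h import *
for cam in ("scene","top"):
    im,P=cloud(cam)
    o=ctrl.get_obs();p=o["eef_pos"];q=o["eef_rot"];M=R.from_quat([q[1],q[2],q[3],q[0]]).as_matrix()
    T=(P-p)@M*1000
    m=(np.abs(T[...,0])<45)&(np.abs(T[...,1])<80)&(P[...,2]>.03)&(P[...,2]<.075)&(im.max(-1)<140)&(im.max(-1)-im.min(-1).astype(int)<40)
    for s in (-1,1):
        t=T[m&(T[...,1]*s>0)]
        print(cam,s,len(t)); 
        for z0 in range(-80,0,8):
            w=t[(t[:,2]>=z0)&(t[:,2]<z0+8)]
            if len(w): print(z0,len(w),np.round(w.min(0)),np.round(w.max(0)))
E
```

```text
scene -1 50
-72 14 [-14. -39. -69.] [ -3. -26. -64.]
-64 10 [-11. -39. -61.] [ -4. -26. -56.]
-56 13 [-12. -39. -55.] [ -3. -26. -48.]
-48 11 [-13. -36. -48.] [ -4. -26. -43.]
-40 2 [ -8. -30. -37.] [ -8. -28. -37.]
scene 1 57
-72 15 [-12.  26. -72.] [  0.  39. -64.]
-64 11 [-12.  26. -64.] [ -3.  38. -57.]
-56 16 [-13.  25. -56.] [  1.  39. -49.]
-48 11 [ -8.  26. -48.] [  1.  39. -40.]
-40 4 [-10.  26. -39.] [ -5.  28. -35.]
top -1 0
top 1 0
```

The fingers are where they should be sideways (±26–39 mm), but the tips stand about 35 mm behind the TCP. I'll go about 26 mm lower and realign.

>>> apply_moves:
  moves:
    - {"jaw":0.6,"offset":[0,5,10],"rot":[0,0,0]}
    - {"jaw":0.6,"offset":[0,0,8],"rot":[0,0,0]}
    - {"jaw":0.6,"offset":[0,0,4],"rot":[0,0,0]}
    - {"jaw":0.6,"offset":[0,0,2],"rot":[0,0,0]}
    - {"jaw":0.6,"offset":[0,0,0],"rot":[0,0,0]}

```text
time_s: 7.52
eef_pos: [0.4827, -0.0351, -0.0209]
eef_rot: [-0.0, 0.138, 0.99, 0.0]
wrist_force: [-0.7, 0.4, 0.1]
opening: 0.6
grasp_force: 0.0
```

```bash
python3 go.py .5145 -.0438 -.022 164.3; python3 - <<'E'
from h import *
im,P=cloud("scene")
o=ctrl.get_obs();p=o["eef_pos"];q=o["eef_rot"];M=R.from_quat([q[1],q[2],q[3],q[0]]).as_matrix()
T=(P-p)@M*1000
m=(np.abs(T[...,0])<25)&(np.abs(T[...,1])<45)&(np.abs(T[...,1])>24)&(im.max(-1)<140)&(im.max(-1)-im.min(-1).astype(int)<40)
print(np.round(sorted(P[m][:,2])[:12],3))
E
```

```text
t 7.53 pos [ 0.4827 -0.0351 -0.0209] toolx yaw 164.18 q [-0.32  0.32  1.97 -0.    0.86 -1.61] open 0.6 F [-0.7  0.4  0.1]
now tool mm [-32.9   0.3   1. ] turn about tool z -0.12
after turn tool mm [-32.9   0.3   1.1]
[0.014 0.016 0.017 0.017 0.018 0.018 0.02  0.021 0.021 0.021 0.022 0.022]
```

>>> apply_moves:
  moves:
    - {"jaw":0.6,"offset":[0,0,4],"rot":[0,0,0]}
    - {"jaw":0.6,"offset":[-6,0,0],"rot":[0,0,0]}
    - {"jaw":0.6,"offset":[-6,0,0],"rot":[0,0,0]}
    - {"jaw":0.6,"offset":[-5,0,0],"rot":[0,0,0]}
    - {"jaw":0.6,"offset":[-3,0,0],"rot":[0,0,0]}

```text
time_s: 8.2
eef_pos: [0.5026, -0.0407, -0.0247]
eef_rot: [0.0, 0.138, 0.99, -0.0]
wrist_force: [-0.4, -0.6, -0.2]
opening: 0.601
grasp_force: 0.0
```

>>> apply_moves:
  moves:
    - {"jaw":0.6,"offset":[-2,0,0],"rot":[0,0,0]}
    - {"jaw":0.6,"offset":[-2,0,0],"rot":[0,0,0]}
    - {"jaw":0.6,"offset":[-3,0,0],"rot":[0,0,-0.5]}
    - {"jaw":0.6,"offset":[-4,0,0],"rot":[0,0,-0.9]}
    - {"jaw":0.6,"offset":[-4,0,0],"rot":[0,0,-0.9]}

```text
time_s: 8.82
eef_pos: [0.5169, -0.0447, -0.0249]
eef_rot: [0.0, 0.117, 0.993, -0.0]
wrist_force: [-1.6, 0.3, -1.4]
opening: 0.601
grasp_force: 0.9
```

```bash
python3 go.py .5145 -.0438 -.022 175.4; sed -i 's/("top","scene")/("scene",)/' fit.py; python3 fit.py
```

```text
t 8.82 pos [ 0.5169 -0.0447 -0.0249] toolx yaw 166.54 q [-0.32  0.38  1.88 -0.    0.88 -1.65] open 0.6 F [-1.6  0.3 -1.4]
now tool mm [ 2.6  0.4 -2.9] turn about tool z -8.86
after turn tool mm [ 2.5  0.8 -2.9]Traceback (most recent call last):
  File "fit.py", line 25, in <module>
    c,s,a,st,f,n,im=measure(cam)
                    ~~~~~~~^^^^^
  File "fit.py", line 14, in measure
    S=top("stop",.018,.033)
  File "fit.py", line 7, in top
    m=cv2.dilate(r[0]["region"].astype(np.uint8),np.ones((5,5)))>0
                 ~^^^
IndexError: list index out of range
```

```bash
cat > bd.py <<'E'
from h import *
import sys
ST=np.array([.7030,.0805]);SA=-4.56
cam=sys.argv[1]
im,P=cloud(cam)
r=ctrl.outline_of(cam,"board")
if r:
    m=cv2.dilate(r[0]["region"].astype(np.uint8),np.ones((5,5)))>0
    z=P[...,2];B=P[m&(z>.012)&(z<.026)&(im.min(-1)>120)][:,:2]
    c,s,a=cv2.minAreaRect(B.astype(np.float32)*1000)
    if s[0]>s[1]: a-=90; s=s[::-1]
    a=(a+90)%180-90
    t=np.radians(SA);M=np.array([[np.cos(t),-np.sin(t)],[np.sin(t),np.cos(t)]])
    print("board",np.round(c,1),np.round(s,1),round(a,2),"in stop mm",np.round(M.T@(np.array(c)-ST*1000),1),"rel",round(a-SA,2),"score",round(r[0]["score"],2))
for o in ctrl.outline_of(cam,"crucible"):
    q=P[o["region"]]; col=im[o["region"]].mean(0)
    print("cru",np.round(np.nanmedian(q,0),3),np.round(np.nanmax(q[:,2]),3),col.round())
o=ctrl.get_obs();print("t",o["time_s"])
E
python3 bd.py scene
```

```text
board [576.8 -59.9] [106. 141.] -13.36 in stop mm [-114.7 -150. ] rel -8.8 score 0.62
cru [ 0.447 -0.177  0.019] 0.03 [128.  60. 147.]
cru [ 0.672 -0.205  0.018] 0.031 [226. 199.   2.]
cru [ 0.581 -0.077  0.038] 0.05 [178. 100.  62.]
cru [ 0.536 -0.214  0.017] 0.03 [201. 165.   4.]
cru [ 0.399 -0.086  0.018] 0.03 [219. 189.   0.]
t 9.125
```

>>> apply_moves:
  moves:
    - {"jaw":0.6,"offset":[-3,0,0],"rot":[0,0,-0.6]}
    - {"jaw":0.6,"offset":[-4,0,0],"rot":[0,0,-0.9]}
    - {"jaw":0.6,"offset":[-4,0,0],"rot":[0,0,-0.9]}
    - {"jaw":0.6,"offset":[-4,0,0],"rot":[0,0,-0.9]}
    - {"jaw":0.6,"offset":[-4,0,0],"rot":[0,0,-0.9]}

```text
time_s: 9.75
eef_pos: [0.5354, -0.0485, -0.0249]
eef_rot: [-0.0, 0.081, 0.997, -0.0]
wrist_force: [-3.5, -0.3, 0.9]
opening: 0.599
grasp_force: 1.7
```

>>> apply_moves:
  moves:
    - {"jaw":0.6,"offset":[-4,0,0],"rot":[0,0,-0.9]}
    - {"jaw":0.6,"offset":[-4,0,0],"rot":[0,0,-0.9]}
    - {"jaw":0.6,"offset":[-4,0,0],"rot":[0,0,-0.9]}
    - {"jaw":0.6,"offset":[-4,0,0],"rot":[0,0,-0.9]}
    - {"jaw":0.6,"offset":[-3,0,0],"rot":[0,0,-0.5]}

```text
time_s: 10.38
eef_pos: [0.5543, -0.051, -0.0248]
eef_rot: [0.0, 0.045, 0.999, 0.0]
wrist_force: [-3.6, 0.4, 1.3]
opening: 0.598
grasp_force: 1.5
```

```bash
python3 go.py .5145 -.0438 -.022 175.4; python3 bd.py scene
```

```text
t 10.38 pos [ 0.5543 -0.051  -0.0248] toolx yaw 174.82 q [-0.3   0.45  1.78  0.    0.91 -1.79] open 0.6 F [-3.6  0.4  1.3]
now tool mm [40.2  3.6 -2.8] turn about tool z -0.58
after turn tool mm [40.2  4.  -2.8]
board [626.5 -58.8] [129.6 141.8] -4.39 in stop mm [ -65.2 -144.9] rel 0.17 score 0.88
cru [ 0.535 -0.214  0.018] 0.031 [210. 174.   1.]
cru [ 0.673 -0.205  0.018] 0.031 [228. 201.   0.]
cru [ 0.406 -0.082  0.018] 0.033 [221. 192.   1.]
cru [ 0.622 -0.074  0.039] 0.05 [181. 107.  70.]
cru [ 0.447 -0.178  0.017] 0.03 [128.  61. 143.]
t 10.525
```

>>> apply_moves:
  moves:
    - {"jaw":0.6,"offset":[-3,0,0],"rot":[0,0,-0.6]}
    - {"jaw":0.6,"offset":[-4,0,0],"rot":[0,0,0]}
    - {"jaw":0.6,"offset":[-4,0,0],"rot":[0,0,0]}
    - {"jaw":0.6,"offset":[-4,0,0],"rot":[0,0,0]}
    - {"jaw":0.6,"offset":[-3,0,0],"rot":[0,0,0]}

```text
time_s: 11.15
eef_pos: [0.5722, -0.0524, -0.0248]
eef_rot: [-0.0, 0.04, 0.999, 0.0]
wrist_force: [-5.2, 0.4, 2.5]
opening: 0.597
grasp_force: 2.3
```

>>> apply_moves:
  moves:
    - {"jaw":0.6,"offset":[-2,0,0],"rot":[0,0,0]}
    - {"jaw":0.6,"offset":[-1.5,0,0],"rot":[0,0,0]}
    - {"jaw":0.6,"offset":[-1,0,0],"rot":[0,0,0]}
    - {"jaw":0.6,"offset":[-1,0,0],"rot":[0,0,0]}
    - {"jaw":0.6,"offset":[-0.5,0,0],"rot":[0,0,0]}

```text
time_s: 11.78
eef_pos: [0.5779, -0.0529, -0.0248]
eef_rot: [-0.0, 0.04, 0.999, -0.0]
wrist_force: [-4.5, 1.3, 3.8]
opening: 0.603
grasp_force: 2.3
```

>>> apply_moves:
  moves:
    - {"jaw":0.6,"offset":[-1,0,0],"rot":[0,0,0]}
    - {"jaw":0.6,"offset":[-1,0,0],"rot":[0,0,0]}
    - {"jaw":0.6,"offset":[-0.5,0,0],"rot":[0,0,0]}
    - {"jaw":0.6,"offset":[0,0,0],"rot":[0,0,0]}
    - {"jaw":0.6,"offset":[0,0,0],"rot":[0,0,0]}

```text
time_s: 12.4
eef_pos: [0.5801, -0.0531, -0.0248]
eef_rot: [-0.0, 0.04, 0.999, 0.0]
wrist_force: [-6.5, -0.2, 4.6]
opening: 0.594
grasp_force: 2.9
```

>>> apply_moves:
  moves:
    - {"jaw":0.6,"offset":[-0.5,0,0],"rot":[0,0,0]}
    - {"jaw":0.6,"offset":[-0.5,0,0],"rot":[0,0,0]}
    - {"jaw":0.6,"offset":[-0.5,0,0],"rot":[0,0,0]}
    - {"jaw":0.6,"offset":[0,0,0],"rot":[0,0,0]}
    - {"jaw":0.6,"offset":[0,0,0],"rot":[0,0,0]}

```text
time_s: 13.02
eef_pos: [0.58, -0.053, -0.0251]
eef_rot: [-0.002, 0.04, 0.999, 0.0]
wrist_force: [-11.3, -0.2, 8.6]
opening: 0.598
grasp_force: 5.3
```

```bash
python3 go.py .5145 -.0438 -.022 175.4; python3 - <<'E'
from h import *
im,P=cloud("scene")
cv2.imwrite("pics/s4c.png",cv2.resize(im[170:320,230:430,::-1],None,fx=4,fy=4,interpolation=2))
E
```

```text
t 13.03 pos [ 0.58   -0.053  -0.0251] toolx yaw 175.4 q [-0.29  0.5   1.71 -0.    0.94 -1.78] open 0.6 F [-11.3  -0.2   8.6]
now tool mm [66.   3.9 -2.8] turn about tool z -0.0
after turn tool mm [66.   3.9 -3.1]
```

View pics/s4c.png

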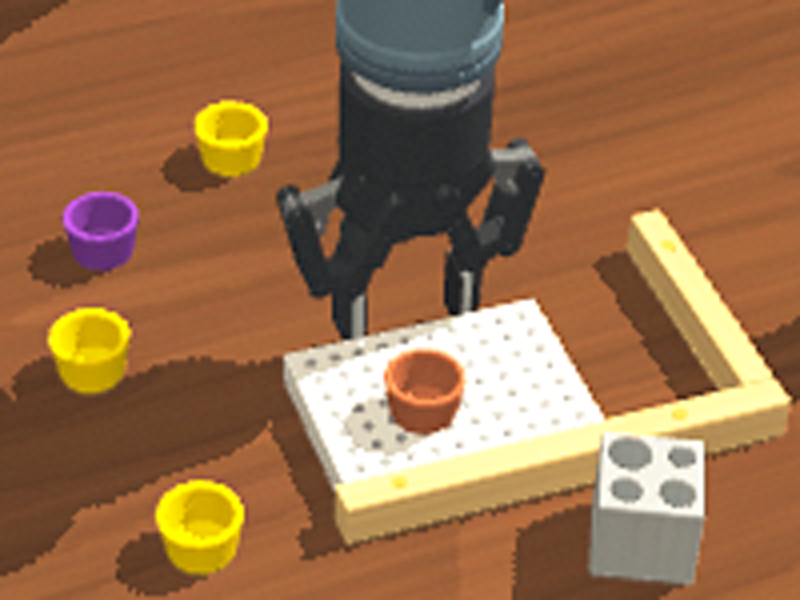

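The board is against the far fence (the force stepped up to 11 N) and the crucible at (425,390) is standing. Next I'll back off, rise, turn 90° and go round to the right edge.

>>> apply_moves:
  moves:
    - {"jaw":0.6,"offset":[4,0,0],"rot":[0,0,0]}
    - {"jaw":0.6,"offset":[20,0,0],"rot":[0,0,0]}
    - {"jaw":0.6,"offset":[5,0,-30],"rot":[0,0,0]}
    - {"jaw":0.6,"offset":[0,0,-50],"rot":[0,0,10]}
    - {"jaw":0.6,"offset":[0,0,-50],"rot":[0,0,10]}

```text
time_s: 13.7
eef_pos: [0.5538, -0.0511, 0.1067]
eef_rot: [0.001, 0.216, 0.976, 0.0]
wrist_force: [0.5, -0.3, 0.2]
opening: 0.601
grasp_force: 0.0
```

>>> apply_moves:
  moves:
    - {"jaw":0.6,"offset":[0,0,0],"rot":[0,0,10]}
    - {"jaw":0.6,"offset":[0,0,0],"rot":[0,0,10]}
    - {"jaw":0.6,"offset":[0,0,0],"rot":[0,0,10]}
    - {"jaw":0.6,"offset":[0,0,0],"rot":[0,0,10]}
    - {"jaw":0.6,"offset":[0,0,0],"rot":[0,0,10]}

```text
time_s: 14.32
eef_pos: [0.5542, -0.0511, 0.1056]
eef_rot: [0.001, 0.608, 0.794, 0.001]
wrist_force: [-0.5, 0.3, -0.5]
opening: 0.603
grasp_force: 0.0
```

>>> apply_moves:
  moves:
    - {"jaw":0.6,"offset":[0,0,0],"rot":[0,0,10]}
    - {"jaw":0.6,"offset":[0,0,0],"rot":[0,0,10]}
    - {"jaw":0.6,"offset":[-40,0,0],"rot":[0,0,0]}
    - {"jaw":0.6,"offset":[-40,0,0],"rot":[0,0,0]}
    - {"jaw":0.6,"offset":[0,0,0],"rot":[0,0,0]}

```text
time_s: 14.95
eef_pos: [0.5475, -0.1335, 0.1057]
eef_rot: [0.002, 0.736, 0.677, 0.001]
wrist_force: [0.2, 0.9, 0.1]
opening: 0.604
grasp_force: 0.0
```

```bash
python3 bd.py scene;python3 bd.py top; python3 go.py .634 -.152 -.025 85.4
```

```text
board [642.9 -59.5] [109.4 141.7] -4.88 in stop mm [ -48.8 -144.3] rel -0.32 score 0.82
cru [ 0.65  -0.076  0.037] 0.05 [178. 104.  68.]
cru [ 0.535 -0.214  0.018] 0.03 [222. 192.   2.]
cru [ 0.673 -0.205  0.018] 0.031 [225. 198.   1.]
cru [ 0.45  -0.177  0.018] 0.03 [127.  60. 143.]
cru [0.69  0.176 0.051] 0.08 [205. 193. 179.]
t 15.1
board [644.3 -56.8] [104.2 136.7] -4.02 in stop mm [ -47.6 -141.6] rel 0.54 score 0.81
cru [ 0.448 -0.177  0.009] 0.029 [172. 107. 187.]
cru [ 0.401 -0.082  0.012] 0.03 [241. 230. 119.]
cru [ 0.661 -0.062  0.046] 0.479 [223. 177. 149.]
t 15.25
t 15.25 pos [ 0.5468 -0.1297  0.1052] toolx yaw 85.46 q [-0.44  0.26  1.72  0.    1.16 -0.37] open 0.6 F [-0.1  0.3  1.3]
now tool mm [-15.3  88.7 130.2] turn about tool z 0.06
after turn tool mm [-15.2  88.7 130.2]
```

>>> apply_moves:
  moves:
    - {"jaw":0.6,"offset":[-8,45,0],"rot":[0,0,0]}
    - {"jaw":0.6,"offset":[-8,44,0],"rot":[0,0,0]}
    - {"jaw":0.6,"offset":[0,0,40],"rot":[0,0,0]}
    - {"jaw":0.6,"offset":[0,0,30],"rot":[0,0,0]}
    - {"jaw":0.6,"offset":[0,0,0],"rot":[0,0,0]}

```text
time_s: 15.88
eef_pos: [0.6316, -0.1518, 0.032]
eef_rot: [-0.003, 0.735, 0.678, -0.001]
wrist_force: [-0.2, 0.8, 0.0]
opening: 0.6
grasp_force: 0.0
```

```bash
python3 go.py .634 -.152 -.025 85.4;  python3 - <<'E'
from h import *
im,P=cloud("scene")
cv2.imwrite("pics/s5c.png",cv2.resize(im[170:320,230:430,::-1],None,fx=4,fy=4,interpolation=2))
E
```

```text
t 15.88 pos [ 0.6316 -0.1518  0.032 ] toolx yaw 85.44 q [-0.42  0.53  1.51  0.    1.11 -0.34] open 0.6 F [-0.2  0.8  0. ]
now tool mm [-0.1  2.7 57. ] turn about tool z 0.04
after turn tool mm [-0.   2.4 57. ]
```

View pics/s5c.png

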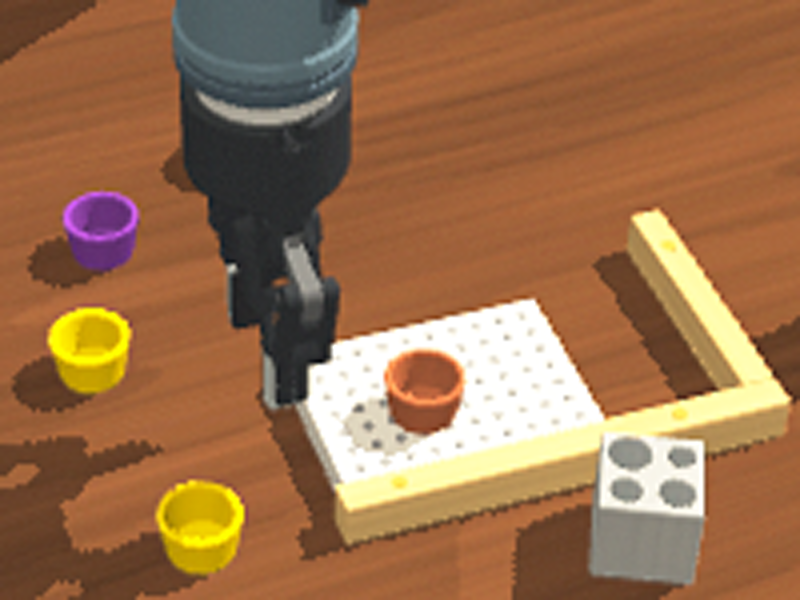

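>>> apply_moves:
  moves:
    - {"jaw":0.3,"offset":[0,-4,15],"rot":[0,0,0]}
    - {"jaw":0.3,"offset":[0,0,15],"rot":[0,0,0]}
    - {"jaw":0.3,"offset":[0,0,12],"rot":[0,0,0]}
    - {"jaw":0.3,"offset":[0,0,6],"rot":[0,0,0]}
    - {"jaw":0.3,"offset":[0,0,3],"rot":[0,0,0]}

```text
time_s: 16.55
eef_pos: [0.6298, -0.1535, -0.0163]
eef_rot: [-0.0, 0.735, 0.678, -0.0]
wrist_force: [0.6, -0.2, 0.1]
opening: 0.302
grasp_force: 0.0
```

```bash
python3 go.py .628 -.152 -.020 85.4;  python3 - <<'E'
from h import *
im,P=cloud("scene")
o=ctrl.get_obs();p=o["eef_pos"];q=o["eef_rot"];M=R.from_quat([q[1],q[2],q[3],q[0]]).as_matrix()
T=(P-p)@M*1000
m=(np.abs(T[...,0])<20)&(np.abs(T[...,1])<60)&(P[...,2]>.006)&(P[...,2]<.1)&(im.max(-1)-im.min(-1).astype(int)<30)
t=T[m]
for z0 in range(-100,0,10):
    w=t[(t[:,2]>=z0)&(t[:,2]<z0+10)]
    if len(w): print(z0,len(w),np.round(w.min(0)),np.round(w.max(0)))
E
```

```text
t 16.55 pos [ 0.6298 -0.1535 -0.0163] toolx yaw 85.38 q [-0.42  0.59  1.53  0.    1.02 -0.34] open 0.3 F [ 0.6 -0.2  0.1]
now tool mm [ 1.3 -2.   3.7] turn about tool z -0.02
after turn tool mm [ 1.3 -2.   3.7]
-100 50 [ -17.  -47. -100.] [ 11.  53. -90.]
-90 63 [-14. -45. -90.] [ 12.  48. -80.]
-80 21 [-13. -39. -80.] [ -2.  41. -70.]
-70 19 [-12. -17. -70.] [  5.  26. -60.]
-60 48 [-11. -19. -60.] [  7.  29. -50.]
-50 51 [-11. -17. -50.] [  8.  28. -41.]
-40 21 [-10. -19. -39.] [  9.  24. -33.]
```

>>> apply_moves:
  moves:
    - {"jaw":0.3,"offset":[0,0,5],"rot":[0,0,0]}
    - {"jaw":0.3,"offset":[4,0,0],"rot":[0,0,0]}
    - {"jaw":0.3,"offset":[4,0,0],"rot":[0,0,0]}
    - {"jaw":0.3,"offset":[3,0,0],"rot":[0,0,0]}
    - {"jaw":0.3,"offset":[2,0,0],"rot":[0,0,0]}

```text
time_s: 17.23
eef_pos: [0.6312, -0.1402, -0.0206]
eef_rot: [0.0, 0.735, 0.678, 0.0]
wrist_force: [0.4, -0.7, 0.3]
opening: 0.298
grasp_force: 0.0
```

>>> apply_moves:
  moves:
    - {"jaw":0.3,"offset":[2,0,0],"rot":[0,0,0]}
    - {"jaw":0.3,"offset":[2,0,0],"rot":[0,0,0]}
    - {"jaw":0.3,"offset":[3,0,0],"rot":[0,0,0]}
    - {"jaw":0.3,"offset":[4,0,0],"rot":[0,0,0]}
    - {"jaw":0.3,"offset":[4,0,0],"rot":[0,0,0]}

```text
time_s: 17.85
eef_pos: [0.6324, -0.1254, -0.0207]
eef_rot: [0.0, 0.735, 0.678, 0.0]
wrist_force: [-0.6, -3.3, 1.1]
opening: 0.301
grasp_force: 1.7
```

>>> apply_moves:
  moves:
    - {"jaw":0.3,"offset":[4,0,0],"rot":[0,0,0]}
    - {"jaw":0.3,"offset":[4,0,0],"rot":[0,0,0]}
    - {"jaw":0.3,"offset":[4,0,0],"rot":[0,0,0]}
    - {"jaw":0.3,"offset":[4,0,0],"rot":[0,0,0]}
    - {"jaw":0.3,"offset":[3,0,0],"rot":[0,0,0]}

```text
time_s: 18.48
eef_pos: [0.6339, -0.1064, -0.0207]
eef_rot: [0.0, 0.735, 0.678, 0.0]
wrist_force: [-0.8, -3.6, 1.8]
opening: 0.299
grasp_force: 2.1
```

```bash
python3 go.py .628 -.152 -.022 85.4;  python3 bd.py scene
```

```text
t 18.48 pos [ 0.6339 -0.1064 -0.0207] toolx yaw 85.39 q [-0.35  0.59  1.55 -0.    1.   -0.27] open 0.3 F [-0.8 -3.6  1.8]
now tool mm [-45.9  -2.2   1.3] turn about tool z -0.01
after turn tool mm [-45.9  -2.2   1.3]
board [644.3 -30.7] [108.2 151.3] -5.55 in stop mm [ -49.7 -115.5] rel -0.99 score 0.72
cru [ 0.403 -0.082  0.018] 0.03 [221. 191.   2.]
cru [ 0.535 -0.213  0.018] 0.03 [227. 199.   0.]
cru [ 0.45  -0.178  0.018] 0.03 [128.  61. 147.]
cru [ 0.653 -0.042  0.038] 0.05 [179. 104.  66.]
cru [ 0.673 -0.205  0.017] 0.031 [213. 180.   2.]
t 18.625
```

>>> apply_moves:
  moves:
    - {"jaw":0.3,"offset":[3,0,0],"rot":[0,0,0]}
    - {"jaw":0.3,"offset":[4,0,0],"rot":[0,0,0]}
    - {"jaw":0.3,"offset":[4,0,0],"rot":[0,0,0]}
    - {"jaw":0.3,"offset":[4,0,0],"rot":[0,0,0]}
    - {"jaw":0.3,"offset":[4,0,0],"rot":[0,0,0]}

```text
time_s: 19.25
eef_pos: [0.6353, -0.0873, -0.0208]
eef_rot: [-0.0, 0.735, 0.678, -0.0]
wrist_force: [0.3, -4.0, 1.5]
opening: 0.3
grasp_force: 1.8
```

>>> apply_moves:
  moves:
    - {"jaw":0.3,"offset":[4,0,0],"rot":[0,0,0]}
    - {"jaw":0.3,"offset":[4,0,0],"rot":[0,0,0]}
    - {"jaw":0.3,"offset":[3,0,0],"rot":[0,0,0]}
    - {"jaw":0.3,"offset":[3,0,0],"rot":[0,0,0]}
    - {"jaw":0.3,"offset":[2,0,0],"rot":[0,0,0]}

```text
time_s: 19.88
eef_pos: [0.6365, -0.0715, -0.0209]
eef_rot: [-0.0, 0.735, 0.678, -0.0]
wrist_force: [-0.7, -3.2, 1.5]
opening: 0.302
grasp_force: 1.8
```

```bash
python3 go.py .628 -.152 -.022 85.4;  python3 bd.py scene
```

```text
t 19.88 pos [ 0.6365 -0.0715 -0.0209] toolx yaw 85.39 q [-0.3   0.59  1.55 -0.    1.   -0.22] open 0.3 F [-0.7 -3.2  1.5]
now tool mm [-80.9  -2.    1.1] turn about tool z -0.01
after turn tool mm [-80.9  -2.    1.1]
board [648.3   6.5] [110.5 151.4] -4.5 in stop mm [-48.7 -78.1] rel 0.06 score 0.63
cru [ 0.536 -0.214  0.018] 0.03 [226. 198.   1.]
cru [ 0.672 -0.206  0.018] 0.03 [217. 184.   2.]
cru [ 0.45  -0.177  0.019] 0.03 [127.  60. 146.]
cru [ 0.655 -0.007  0.039] 0.05 [180. 106.  68.]
cru [ 0.406 -0.082  0.018] 0.029 [222. 192.   1.]
t 20.025
```

>>> apply_moves:
  moves:
    - {"jaw":0.3,"offset":[1.5,0,0],"rot":[0,0,0]}
    - {"jaw":0.3,"offset":[1,0,0],"rot":[0,0,0]}
    - {"jaw":0.3,"offset":[1,0,0],"rot":[0,0,0]}
    - {"jaw":0.3,"offset":[1,0,0],"rot":[0,0,0]}
    - {"jaw":0.3,"offset":[0,0,0],"rot":[0,0,0]}

```text
time_s: 20.65
eef_pos: [0.6369, -0.0671, -0.0209]
eef_rot: [-0.0, 0.735, 0.678, 0.0]
wrist_force: [-0.1, -2.5, 1.1]
opening: 0.302
grasp_force: 1.4
```

>>> apply_moves:
  moves:
    - {"jaw":0.3,"offset":[0.5,0,0],"rot":[0,0,0]}
    - {"jaw":0.3,"offset":[0.5,0,0],"rot":[0,0,0]}
    - {"jaw":0.3,"offset":[0.5,0,0],"rot":[0,0,0]}
    - {"jaw":0.3,"offset":[0,0,0],"rot":[0,0,0]}
    - {"jaw":0.3,"offset":[0,0,0],"rot":[0,0,0]}

```text
time_s: 21.28
eef_pos: [0.6371, -0.0663, -0.0208]
eef_rot: [0.0, 0.735, 0.678, -0.0]
wrist_force: [-0.5, -4.3, 0.4]
opening: 0.295
grasp_force: 2.6
```

>>> apply_moves:
  moves:
    - {"jaw":0.3,"offset":[0.5,0,0],"rot":[0,0,0]}
    - {"jaw":0.3,"offset":[0.5,0,0],"rot":[0,0,0]}
    - {"jaw":0.3,"offset":[0.5,0,0],"rot":[0,0,0]}
    - {"jaw":0.3,"offset":[0,0,0],"rot":[0,0,0]}
    - {"jaw":0.3,"offset":[0,0,0],"rot":[0,0,0]}

```text
time_s: 21.9
eef_pos: [0.6371, -0.0662, -0.0208]
eef_rot: [0.001, 0.735, 0.678, -0.001]
wrist_force: [-1.7, -10.2, -0.5]
opening: 0.296
grasp_force: 5.0
```

>>> apply_moves:
  moves:
    - {"jaw":0.3,"offset":[0.5,0,0],"rot":[0,0,0]}
    - {"jaw":0.3,"offset":[0.5,0,0],"rot":[0,0,0]}
    - {"jaw":0.3,"offset":[0,0,0],"rot":[0,0,0]}
    - {"jaw":0.3,"offset":[0,0,0],"rot":[0,0,0]}
    - {"jaw":0.3,"offset":[0,0,0],"rot":[0,0,0]}

```text
time_s: 22.52
eef_pos: [0.6371, -0.0662, -0.0208]
eef_rot: [0.001, 0.735, 0.678, -0.001]
wrist_force: [-1.9, -13.6, -0.2]
opening: 0.301
grasp_force: 6.7
```

The force step shows the board is home against the short fence. I'll back off and check.

>>> apply_moves:
  moves:
    - {"jaw":0.3,"offset":[-4,0,0],"rot":[0,0,0]}
    - {"jaw":0.3,"offset":[-20,0,0],"rot":[0,0,0]}
    - {"jaw":0.3,"offset":[0,0,-40],"rot":[0,0,0]}
    - {"jaw":0.3,"offset":[0,0,-60],"rot":[0,0,0]}
    - {"jaw":0.3,"offset":[0,-20,-30],"rot":[0,0,0]}

```text
time_s: 23.15
eef_pos: [0.6179, -0.0869, 0.1132]
eef_rot: [0.003, 0.735, 0.678, 0.002]
wrist_force: [0.2, -0.2, 0.5]
opening: 0.302
grasp_force: 0.0
```

>>> apply_moves:
  moves:
    - {"jaw":0.6,"offset":[-30,-45,0],"rot":[0,0,0]}
    - {"jaw":0.6,"offset":[-30,-50,0],"rot":[0,0,0]}
    - {"jaw":0.6,"offset":[-30,-50,0],"rot":[0,0,0]}
    - {"jaw":0.6,"offset":[-30,0,0],"rot":[0,0,0]}
    - {"jaw":0.6,"offset":[0,0,0],"rot":[0,0,0]}

```text
time_s: 23.78
eef_pos: [0.4609, -0.1956, 0.1097]
eef_rot: [0.001, 0.736, 0.677, 0.0]
wrist_force: [1.3, 0.3, 0.7]
opening: 0.602
grasp_force: 0.0
```

```bash
sed -i 's/("scene",)/("top",)/' fit.py; python3 bd.py top; python3 fit.py; python3 - <<'E'
from h import *
im,P=cloud("top")
cv2.imwrite("pics/t6c.png",cv2.resize(im[130:260,180:360,::-1],None,fx=4,fy=4,interpolation=2))
E
```

```text
board [648.7  14.8] [104.7 145.7] -3.5 in stop mm [-48.9 -69.8] rel 1.06 score 0.87
cru [ 0.541 -0.216  0.012] 0.029 [246. 237. 121.]
cru [ 0.68  -0.206  0.013] 0.03 [245. 236. 120.]
cru [ 0.451 -0.178  0.013] 0.275 [176. 103. 186.]
cru [ 0.401 -0.082  0.013] 0.029 [241. 230. 118.]
cru [ 0.66  -0.     0.032] 0.05 [230. 174. 138.]
cru [0.641 0.021 0.021] 0.049 [246. 245. 243.]
t 23.925
top board [0.64778174 0.01592481] (105.11544799804688, 142.4951629638672) -4.821281433105469 stop [0.70059684 0.07913912] -4.310135085296662 0.253140385760818 2689
 board in stop mm [-47.91485325 -67.00485514] rel deg -0.5111463478088067
```

View pics/t6c.png

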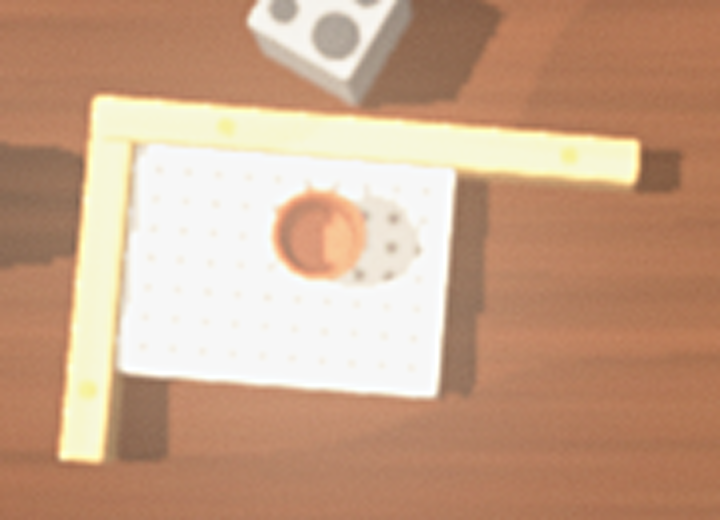

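```bash
cat > edge.py <<'E'
from h import *
ST=np.array([.7030,.0805]);t=np.radians(-4.56)
M=np.array([[np.cos(t),-np.sin(t)],[np.sin(t),np.cos(t)]])
p=ctrl.camera_params("top");K=np.array(p["K"]);T=np.array(p["cam_to_world"])
ims=np.mean([ctrl.camera("top")[0].astype(float) for _ in range(3)],0)
B=ims[...,2].astype(np.float32) # blue: board bright, wood/bench dark
def samp(x,y,z):  # stop frame m
    w=np.stack([*(M@np.stack([x,y])+ST[:,None]),np.full(x.shape,z)])
    c=T[:3,:3].T@(w-T[:3,3:4]); u=K@(c/c[2]); return cv2.remap(B,u[0].astype(np.float32)[None],u[1].astype(np.float32)[None],1)[0]
def cross(v,s,lo=None):
    th=(v[:len(v)//4].mean()+v[-len(v)//4:].mean())/2
    i=np.where((v[:-1]-th)*(v[1:]-th)<=0)[0]
    return s[i[0]]+(th-v[i[0]])/(v[i[0]+1]-v[i[0]]+1e-9)*(s[1]-s[0]) if len(i) else np.nan
s=np.linspace(-.012,.012,49)
def line(f,ks,name):
    e=np.array([f(k) for k in ks]); g=~np.isnan(e); 
    pf=np.polyfit(ks[g],e[g],1); r=e-np.polyval(pf,ks); g&=np.abs(r)<.0015; pf=np.polyfit(ks[g],e[g],1)
    print(name,"mid mm",round(np.polyval(pf,ks.mean())*1000,2),"slope deg",round(np.degrees(np.arctan(pf[0])),2),g.sum(),"rms",round(np.std((e-np.polyval(pf,ks))[g])*1000,2))
ky=np.linspace(-.13,-.025,40); kx=np.linspace(-.09,-.012,40)
line(lambda k:cross(samp(-.1+s,0*s+k,.02),-.1+s),ky,"near edge (want -100)")
line(lambda k:cross(samp(0*s+k,-.14+s,.02),-.14+s),kx,"right edge (want -140)")
line(lambda k:cross(samp(0+s[12:],0*s[12:]+k,.026),s[12:]),np.linspace(-.2,-.16,20),"far fence inner where bare")
line(lambda k:cross(samp(0*s+k,0+s,.026),s),np.linspace(-.135,-.108,20),"left fence inner where bare")
print(ctrl.get_obs()["time_s"])
E
python3 edge.py
```

```text
near edge (want -100) mid mm -101.92 slope deg 0.06 40 rms 0.14
right edge (want -140) mid mm -141.21 slope deg 0.01 40 rms 0.11
far fence inner where bare mid mm -0.76 slope deg 1.25 20 rms 0.31
left fence inner where bare mid mm -0.33 slope deg -2.19 20 rms 0.2
24.275
```

Both edges are parallel to the fences, but the far gap could still be 0.5–1 mm. I'll press the near edge once more, gently.

>>> apply_moves:
  moves:
    - {"jaw":0.6,"offset":[0,0,0],"rot":[0,0,-10]}
    - {"jaw":0.6,"offset":[0,0,0],"rot":[0,0,-10]}
    - {"jaw":0.6,"offset":[0,0,0],"rot":[0,0,-10]}
    - {"jaw":0.6,"offset":[0,0,0],"rot":[0,0,-10]}
    - {"jaw":0.6,"offset":[0,0,0],"rot":[0,0,-10]}

```text
time_s: 24.9
eef_pos: [0.4613, -0.1932, 0.1092]
eef_rot: [-0.0, 0.377, 0.926, 0.0]
wrist_force: [0.0, 0.8, -0.3]
opening: 0.607
grasp_force: 0.0
```

>>> apply_moves:
  moves:
    - {"jaw":0.6,"offset":[0,0,0],"rot":[0,0,-10]}
    - {"jaw":0.6,"offset":[0,0,0],"rot":[0,0,-10]}
    - {"jaw":0.6,"offset":[0,0,0],"rot":[0,0,-10]}
    - {"jaw":0.6,"offset":[0,0,0],"rot":[0,0,-10]}
    - {"jaw":0.6,"offset":[0,0,0],"rot":[0,0,0]}

```text
time_s: 25.52
eef_pos: [0.4613, -0.1933, 0.1092]
eef_rot: [-0.0, 0.041, 0.999, 0.0]
wrist_force: [0.4, 0.3, 0.4]
opening: 0.599
grasp_force: 0.0
```

```bash
python3 go.py .566 .0212 -.025 175.4
```

```text
t 25.52 pos [ 0.4613 -0.1933  0.1092] toolx yaw 175.32 q [-0.63  0.12  1.87  0.    1.15 -2.12] open 0.6 F [0.4 0.3 0.4]
now tool mm [-86.9 222.3 134.2] turn about tool z -0.08
after turn tool mm [-87.2 222.2 134.2]
```

>>> apply_moves:
  moves:
    - {"jaw":0.6,"offset":[-10,55,0],"rot":[0,0,0]}
    - {"jaw":0.6,"offset":[-20,55,0],"rot":[0,0,0]}
    - {"jaw":0.6,"offset":[-20,55,0],"rot":[0,0,0]}
    - {"jaw":0.6,"offset":[-22,55,0],"rot":[0,0,0]}
    - {"jaw":0.6,"offset":[0,0,0],"rot":[0,0,0]}

```text
time_s: 26.15
eef_pos: [0.5517, 0.0238, 0.1093]
eef_rot: [0.0, 0.039, 0.999, 0.0]
wrist_force: [-0.3, -0.3, 0.3]
opening: 0.604
grasp_force: 0.0
```

>>> apply_moves:
  moves:
    - {"jaw":0.6,"offset":[0,0,50],"rot":[0,0,0]}
    - {"jaw":0.6,"offset":[0,0,40],"rot":[0,0,0]}
    - {"jaw":0.6,"offset":[0,0,25],"rot":[0,0,0]}
    - {"jaw":0.6,"offset":[0,0,15],"rot":[0,0,0]}
    - {"jaw":0.6,"offset":[0,0,3],"rot":[0,0,0]}

```text
time_s: 26.78
eef_pos: [0.5501, 0.0196, -0.0244]
eef_rot: [-0.001, 0.041, 0.999, 0.0]
wrist_force: [0.3, 0.5, -0.5]
opening: 0.601
grasp_force: 0.0
```

```bash
python3 go.py .586 .0196 -.025 175.4
```

```text
t 26.77 pos [ 0.5501  0.0196 -0.0244] toolx yaw 175.28 q [-0.18  0.44  1.8  -0.    0.91 -1.67] open 0.6 F [ 0.3  0.5 -0.5]
now tool mm [-35.8   3.    0.5] turn about tool z -0.12
after turn tool mm [-35.8   2.9   0.6]
```

>>> apply_moves:
  moves:
    - {"jaw":0.6,"offset":[-8,0,0],"rot":[0,0,0]}
    - {"jaw":0.6,"offset":[-8,0,0],"rot":[0,0,0]}
    - {"jaw":0.6,"offset":[-8,0,0],"rot":[0,0,0]}
    - {"jaw":0.6,"offset":[-4,0,0],"rot":[0,0,0]}
    - {"jaw":0.6,"offset":[-2,0,0],"rot":[0,0,0]}

```text
time_s: 27.4
eef_pos: [0.5809, 0.0176, -0.0238]
eef_rot: [0.0, 0.04, 0.999, -0.0]
wrist_force: [0.2, 0.2, -0.0]
opening: 0.602
grasp_force: 0.0
```

>>> apply_moves:
  moves:
    - {"jaw":0.6,"offset":[-1.5,0,0],"rot":[0,0,0]}
    - {"jaw":0.6,"offset":[-1,0,0],"rot":[0,0,0]}
    - {"jaw":0.6,"offset":[-1,0,0],"rot":[0,0,0]}
    - {"jaw":0.6,"offset":[-1,0,0],"rot":[0,0,0]}
    - {"jaw":0.6,"offset":[0,0,0],"rot":[0,0,0]}

```text
time_s: 28.02
eef_pos: [0.5851, 0.0172, -0.0238]
eef_rot: [0.0, 0.04, 0.999, -0.0]
wrist_force: [0.5, -0.5, 0.7]
opening: 0.603
grasp_force: 0.0
```

>>> apply_moves:
  moves:
    - {"jaw":0.6,"offset":[-0.5,0,0],"rot":[0,0,0]}
    - {"jaw":0.6,"offset":[-0.5,0,0],"rot":[0,0,0]}
    - {"jaw":0.6,"offset":[-0.5,0,0],"rot":[0,0,0]}
    - {"jaw":0.6,"offset":[0,0,0],"rot":[0,0,0]}
    - {"jaw":0.6,"offset":[0,0,0],"rot":[0,0,0]}

```text
time_s: 28.65
eef_pos: [0.5856, 0.0172, -0.024]
eef_rot: [-0.001, 0.04, 0.999, 0.0]
wrist_force: [-5.3, -0.6, 3.8]
opening: 0.601
grasp_force: 2.6
```

>>> apply_moves:
  moves:
    - {"jaw":0.6,"offset":[-0.5,0,0],"rot":[0,0,0]}
    - {"jaw":0.6,"offset":[-0.5,0,0],"rot":[0,0,0]}
    - {"jaw":0.6,"offset":[-0.5,0,0],"rot":[0,0,0]}
    - {"jaw":0.6,"offset":[0,0,0],"rot":[0,0,0]}
    - {"jaw":0.6,"offset":[0,0,0],"rot":[0,0,0]}

```text
time_s: 29.28
eef_pos: [0.5856, 0.0173, -0.0242]
eef_rot: [-0.002, 0.04, 0.999, 0.0]
wrist_force: [-10.8, -0.1, 8.1]
opening: 0.596
grasp_force: 5.0
```

The tool stalls at once and the force climbs to 11 N with no movement, so the board is flush at the back. I'll retreat and verify.

>>> apply_moves:
  moves:
    - {"jaw":0.6,"offset":[4,0,0],"rot":[0,0,0]}
    - {"jaw":0.6,"offset":[20,0,0],"rot":[0,0,0]}
    - {"jaw":0.6,"offset":[20,0,0],"rot":[0,0,0]}
    - {"jaw":0.6,"offset":[0,0,-50],"rot":[0,0,0]}
    - {"jaw":0.6,"offset":[0,0,-60],"rot":[0,0,0]}

```text
time_s: 29.9
eef_pos: [0.5434, 0.0206, 0.0864]
eef_rot: [-0.001, 0.04, 0.999, 0.0]
wrist_force: [0.7, -0.7, 0.3]
opening: 0.599
grasp_force: 0.0
```

>>> apply_moves:
  moves:
    - {"jaw":0.6,"offset":[20,-50,-20],"rot":[0,0,0]}
    - {"jaw":0.6,"offset":[20,-50,0],"rot":[0,0,0]}
    - {"jaw":0.6,"offset":[20,-50,0],"rot":[0,0,0]}
    - {"jaw":0.6,"offset":[0,-50,0],"rot":[0,0,0]}
    - {"jaw":0.6,"offset":[0,0,0],"rot":[0,0,0]}

```text
time_s: 30.52
eef_pos: [0.4688, -0.1778, 0.107]
eef_rot: [0.001, 0.043, 0.999, -0.001]
wrist_force: [-0.4, 1.3, -0.0]
opening: 0.602
grasp_force: 0.0
```

```bash
python3 edge.py; python3 bd.py scene
```

```text
near edge (want -100) mid mm -101.91 slope deg 0.06 40 rms 0.14
right edge (want -140) mid mm -141.19 slope deg 0.01 40 rms 0.11
far fence inner where bare mid mm -0.77 slope deg 1.23 20 rms 0.31
left fence inner where bare mid mm -0.34 slope deg -2.14 20 rms 0.2
30.675
board [647.9  11.3] [107.3 152.7] -3.95 in stop mm [-49.5 -73.3] rel 0.61 score 0.9
cru [ 0.655 -0.001  0.038] 0.05 [177. 105.  69.]
cru [ 0.673 -0.205  0.017] 0.029 [218. 188.   5.]
cru [ 0.403 -0.081  0.019] 0.031 [219. 189.   0.]
cru [ 0.537 -0.213  0.017] 0.03 [221. 191.   0.]
t 30.825
```

The board didn't move under either firm press, its edges are parallel to the fences, the crucible is standing, and the gripper is clear. I'm handing in.

```bash
python3 -c "
from bench import ctrl
print(ctrl.hand_in())"
```

```text
the job is handed in; nothing more can be done
None
```

The board is home in the corner of the stop, flush and parallel to both fences to within what the camera can show (about 1 mm), with the crucible still standing, the gripper backed away, and the job handed in at about 31 s.

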